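# Lay the blue-headed probe in the V-blocks

### The arm

A 6-joint arm with a two-finger parallel gripper is mounted at the origin on a cart in front of the work surface, level with it; the furniture and walls round the work are solid. World frame = base frame: x ahead of the robot, y to its left, z up, the work surface at z = 0. Lengths are in m, angles in rad, forces in N, time in s.
With the tool pointing down it reaches from about 0.35 to 0.775 m from the base axis. Payload 7.3 kg.
Tool frame: the origin (TCP) lies at the very end of the fingers, on their centre line; the grasp point (between the pads) lies 19 mm behind it; z points along the fingers, y is the line along which they close (so a half turn about z gives the same grasp; the last joint's range is limited). The gripper opens to 92 mm and grips with 3 to 60 N. Pads are 19 mm wide; open, the fingers measure 130 mm over their backs; the gripper's body (75 mm by 190 mm) begins 47 mm behind the grasp point.
Start: joints at [-1.273, 0.342, 1.524, -0, 1.275, -0.146], TCP at [0.225, -0.474, 0.227] pointing down, gripper open.
Joint ranges: [-2.53, 2.53], [-0.77, 2.02], [0.04, 2.7], [-1, 4.14], [0.28, 2.66], [-3.11, 3.11]. Speed limits (rad/s): [2.57, 2.57, 3.14, 3.14, 3.14, 3.14].

### API

Orientations are given as [roll, pitch, yaw] about the fixed x, y, z axes, in that order (R = Rz(yaw) Ry(pitch) Rx(roll)).
In Python, from cell import robot, read_camera, get_calibration gives the robot as it stands. The module is installed in compiled form; this text tells all that it offers.
- The arm moves only by the tool send_rows, never from a script. Its argument "plan" is a list of rows, each a list of 2 entries, a list of its own where there are three numbers: the shift along the tool's x, y, z as a fraction of full scale, then the turn, a rotation vector about the tool's x, y, z as a fraction of full scale. A call has exactly 10 rows; each row shifts and turns the commanded pose from where the row before left it, along the tool's axes as they then stand; what a row does not reach is not made up. Full scale, the value 1, is 0.025 m for a shift and 90 degrees for a turn. A row lasts 1/8 s, in which the tool goes at most 62.5 mm and 10.7 degrees, less where a joint would pass 70% of its speed; a pose out of reach is approached as far as the arm can. A call with a number of a shift or a turn outside -1 to 1 is refused whole. A call with a gripper value outside its range is refused whole. "gripper" is the opening, from -1 (shut) to 1 (fully open), so that 0 is half open, set as the call begins (left out, the last holds). The fingers move at their own pace and stop on an object; "force" is the grip in N (left out, the last holds). Time passes only in rows, so rows that do not move let the fingers close, or fill a call up. It gives the time, the measured TCP pose, the force, the opening and the grip force at its end, in the units of the state.
- robot.observe(): the state, without advancing time (a new reading comes with each control period).
- read_camera(name): name is "side" or "top" or "wrist"; returns (picture, depth): 400x640x3 uint8, blue, green, red; 400x640 float32, m along the optical axis (not along the pixel's ray), 0 where there is no reading.
- get_calibration(name): a dict with "intrinsics" (3x3 intrinsics, pixels), "rvec" (rotation vector, rad) and "tvec" (3), from world to camera coordinates, as OpenCV has them. Camera axes: x right, y down, z forward; pixel columns grow to the right and rows downward; lengths in m; the calibration is good to about 2 mm. A picture is of the moment at which its call begins: read the wrist's pose just before it. get_calibration takes no time and is no camera call; for the wrist camera it gives the pose at the moment of the call.
- robot.hand_in(): hands the job in; it is judged then, once.
The state is a dict: "time": time; "qpos": joint angles; "qvel": joint speeds; "joint_efforts": joint torques, N m; "tool_pos": TCP position; "tool_rot": TCP orientation; "contact_force": force on the tool from outside, world axes, zero at the start; "torque": the same for the moment, N m; "opening": finger opening in m; "grip_force": force on a finger pad.
Only numpy, scipy, OpenCV 4.12 (cv2) and the standard library are available. Lean on these libraries where they do the work, as an engineer would, in place of code of your own. Each camera call takes 0.05 s, during which the arm holds its last target. There are 200 camera calls.

### The job

Three rod-shaped measuring probes lie in the grooves of the white storage block, where only their coloured heads can be gripped. Take out the one with the blue head by its head and lay it gently, without dropping it, lengthwise in the V-blocks of the cradle, so that the shaft rests across both V-blocks about centred on them, with the head sticking out freely over the end with the yellow stripe, and can next be taken by the middle from the side. Let go of it there, and leave the other two probes in their grooves.

Things in the scene. Friction and masses are not known exactly. Their poses are not given: they have to be found in the camera images.
- probe_blue_head (a point): centre of the blue head (cylinder 26 mm in diameter, 45 mm long) of the probe to move, a straight rod of about 80 g: grey shaft 16 mm in diameter, steel stub of 10 mm behind the head. x axis: along the probe, head to tip; shaft from 22.5 to 172.5 mm, centre of mass at about 80 mm. Lies level in a groove of the white block, axis 45 mm up, head free in front of it on the robot's side; lifts straight out
- cradle: fixed grey plate 130x70x8 mm with two aluminium V-blocks (28 mm long, 56 wide, 54 high) at x = -36 and 36 mm. Their 90 degree groove along x is 40 mm wide at the top, 20 deep. Origin on the bench under its middle; x runs away from the yellow-striped end (x = -62 mm), z up. Seated and centred, the shaft's axis is 45 mm up and the head's centre at x = -97.5 mm, y = 0, clear of the plate
- probe_red: red-headed probe, same shape and size, in another groove; to stay there. Origin on its axis at mid-shaft, 97.5 mm from the head's centre; x axis from head to tip. The fixed white block is 140 mm long, 186 wide, 57 high, with three parallel grooves 60 mm apart and 22 mm wide, open at the top (no room for fingers beside a shaft); 34 mm of air between heads. Any probe may lie in any groove
- probe_yellow: yellow-headed probe, same shape and size, in the third groove of the white block; to stay there. Origin on its axis at mid-shaft, 97.5 mm from the head's centre; x axis from head to tip

How it is judged:
By the outcome, as a careful person would: the job done as asked, in the order asked, and still so for the second after the job is handed in, with the robot touching nothing.
It also fails if it takes over 37 s, if anything falls off the work surface, if the arm or the gripper's body presses on something with over 40 N, if the wrist force passes 120 N, or if a joint passes its speed limit or range.

## Working session

There is one attempt and no reset: what is moved stays moved. The work goes in short steps, Python scripts to look and compute and a tool call to move; the robot and the scene stay as the last step left them, time stands still between calls to the robot, and variables do not carry over. Pictures are saved under pics/ and viewed, at most 10 in all, crops included, and the job is handed in when it is done.

Besides the shell and the picture viewer there is one more tool, called after ">>>" as name(argument=value, ...), one argument or row to a line, values as JSON. send_rows: Moves the arm, as the interface text tells. Shift numbers are shares of 0.025 m and turn numbers shares of 90 degrees, none past 1 either way. Its arguments: {"type":"object","properties":{"plan":{"type":"array"},"gripper":{"type":"number"},"force":{"type":"number"}},"required":["plan"]}

```bash
mkdir -p pics; cat > h.py <<'E'
import numpy as np, cv2
from cell import robot, read_camera, get_calibration
def cal(n):
    c=get_calibration(n); return np.array(c["intrinsics"],float),cv2.Rodrigues(np.array(c["rvec"],float))[0],np.array(c["tvec"],float).ravel()
def cloud(n):
    K,R,t=cal(n); im,d=read_camera(n)
    v,u=np.mgrid[:400,:640]
    P=np.stack([(u-K[0,2])/K[0,0]*d,(v-K[1,2])/K[1,1]*d,d],-1)
    return im,d,(P-t)@R
E
python3 - <<'E'
from h import *
o=robot.observe(); print({k:np.round(v,3) for k,v in o.items()})
for n in("top","side"):
    im,d,W=cloud(n); cv2.imwrite(f"pics/{n}0.png",im); np.savez(f"{n}0.npz",im=im,d=d,W=W)
    print(n,[np.round(x,3).tolist() for x in cal(n)])
E
```

```text
{'time': np.float64(0.0), 'qpos': array([-1.273,  0.343,  1.525, -0.   ,  1.275, -0.146]), 'qvel': array([ 0.002, -0.001,  0.001, -0.   , -0.   , -0.001]), 'joint_efforts': array([-1.0000e-03, -4.3125e+01, -2.4422e+01,  7.2000e-02,  5.6000e-02,
       -0.0000e+00]), 'tool_pos': array([ 0.225, -0.474,  0.226]), 'tool_rot': array([-3.14 , -0.   ,  0.444]), 'contact_force': array([ 0.021,  0.226, -0.007]), 'torque': array([ 0.032, -0.005,  0.005]), 'grip_force': np.float64(0.0), 'opening': np.float64(0.092)}
top [[[447.063, 0.0, 320.1], [0.0, 447.063, 197.964], [0.0, 0.0, 1.0]], [[0.01, -1.0, -0.001], [-0.993, -0.009, -0.119], [0.119, 0.002, -0.993]], [0.016, 0.577, 0.935]]
side [[[395.131, 0.0, 312.337], [0.0, 395.131, 203.581], [0.0, 0.0, 1.0]], [[-0.842, -0.539, -0.013], [-0.178, 0.3, -0.937], [0.509, -0.787, -0.348]], [0.489, 0.154, 0.682]]
```

View pics/top0.png

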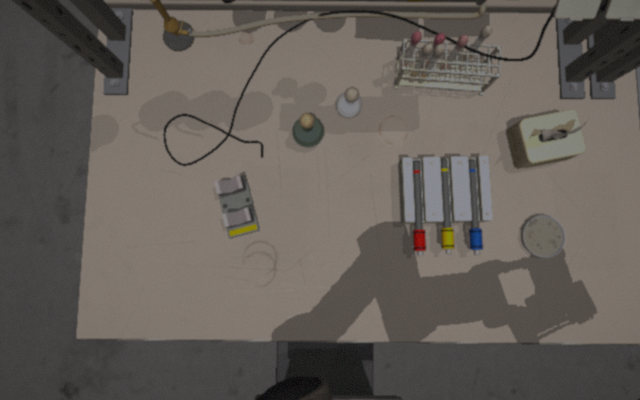

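View pics/side0.png

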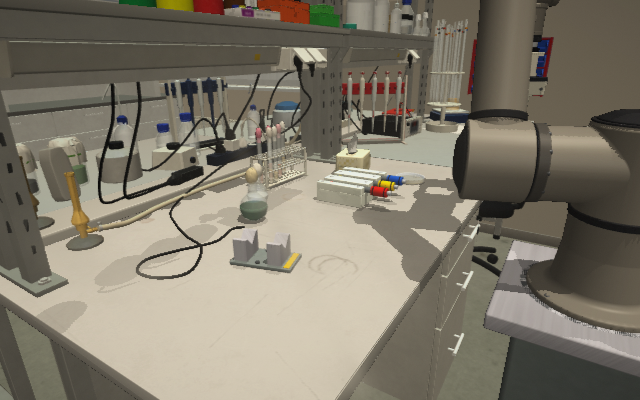

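Top view: the blue head is at (476,239) with its shaft running up to (472,157). The cradle is centred at about (236,204), with its yellow stripe at (244,230). I'll measure both now.

```bash
python3 - <<'E'
from h import *
z=np.load("top0.npz");im,W=z["im"],z["W"]
hsv=cv2.cvtColor(im,cv2.COLOR_BGR2HSV)
v,u=np.mgrid[:400,:640]
def box(a,b,c,d): return (u>=a)&(u<=c)&(v>=b)&(v<=d)
for n,b,h in(("blue",(462,220,490,260),(100,130)),("yel",(438,220,458,260),(20,35)),("red",(408,220,430,260),(0,8)),("stripe",(222,215,265,242),(20,35))):
    m=box(*b)&(hsv[...,0]>=h[0])&(hsv[...,0]<=h[1])&(hsv[...,1]>150)&(hsv[...,2]>60)
    P=W[m]; print(n,m.sum(),u[m].mean().round(1),v[m].mean().round(1),"med",np.median(P,0).round(4),"min",P.min(0).round(3),"max",P.max(0).round(3), cv2.minAreaRect(P[:,:2].astype(np.float32)*1000))
# v blocks
m=box(205,165,270,245); P=W[m]; 
for lo,hi in((.030,.07),(.005,.02)):
    Q=P[(P[:,2]>lo)&(P[:,2]<hi)]; print(lo,len(Q),Q.mean(0).round(4),cv2.minAreaRect(Q[:,:2].astype(np.float32)*1000))
print("table z",np.median(W[box(280,200,380,215)],0))
def res(a,k): return cv2.resize(a,None,fx=k,fy=k,interpolation=cv2.INTER_CUBIC)
a=res(im[165:245,200:280],5); b=res(im[145:265,400:500],400/120)
b=cv2.copyMakeBorder(b,0,max(0,400-b.shape[0]),0,0,cv2.BORDER_CONSTANT)
cv2.imwrite("pics/crop0.png",np.hstack([a,b[:400]]))
E
```

```text
blue 197 475.7 238.4 med [ 0.4932 -0.3054  0.0553] min [ 0.462 -0.317  0.045] max [0.514 0.019 0.997] ((488.3010559082031, -148.08990478515625), (41.8895149230957, 336.41644287109375), 1.7626677751541138)
yel 232 447.3 237.8 med [ 0.4926 -0.2457  0.0552] min [ 0.462 -0.259  0.043] max [0.514 0.019 0.997] ((488.4630432128906, -119.51480102539062), (42.60362243652344, 279.514892578125), 2.0430855751037598)
red 196 419.1 239.6 med [ 0.488  -0.1865  0.0552] min [ 0.462 -0.198  0.046] max [0.509 0.019 0.997] ((485.7973937988281, -89.27061462402344), (42.1381721496582, 218.37008666992188), 1.3339300155639648)
stripe 128 242.7 229.7 med [0.5075 0.1912 0.0082] min [0.496 0.162 0.004] max [0.519 0.22  0.012] ((508.16741943359375, 191.78012084960938), (10.389870643615723, 59.4490966796875), 15.385927200317383)
0.03 772 [0.5681 0.207  0.0456] ((568.8130493164062, 207.55215454101562), (100.59297943115234, 56.80356979370117), 15.623146057128906)
0.005 964 [0.5535 0.1996 0.0084] ((559.5496215820312, 213.93695068359375), (129.64791870117188, 107.63632202148438), 15.643030166625977)
table z [ 0.55999745 -0.00096416 -0.0005744 ]
```

View pics/crop0.png

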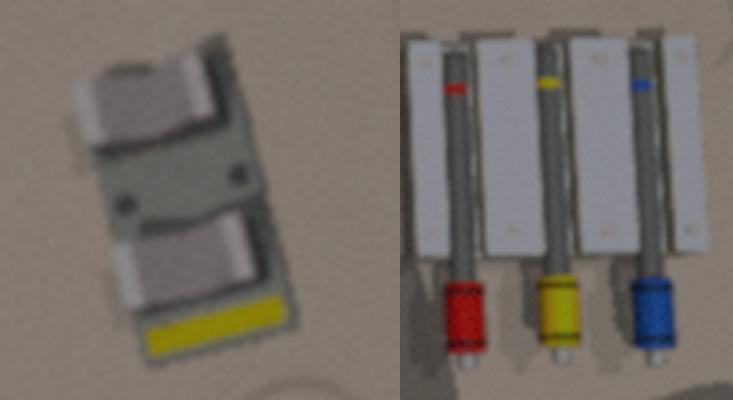

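The crop shows the cradle with its stripe towards the robot, and the blue probe in the right-hand groove. I'll filter the outliers and fit the probe axis.

```bash
cat >> h.py <<'E'
def probe(im,W,b,h=(100,130)):
    v,u=np.mgrid[:400,:640]; hsv=cv2.cvtColor(im,cv2.COLOR_BGR2HSV); B=(u>=b[0])&(u<=b[2])&(v>=b[1])&(v<=b[3])
    m=B&(hsv[...,0]>=h[0])&(hsv[...,0]<=h[1])&(hsv[...,1]>130)&(hsv[...,2]>50)&(W[...,2]>.03)&(W[...,2]<.3)
    return W[m]
def plan(g,yaw):
    "shift in tool axes (mm) and yaw turn about tool z (deg) to world pose g(TCP),yaw deg"
    from scipy.spatial.transform import Rotation as Ro
    o=robot.observe(); R=Ro.from_euler("xyz",o["tool_rot"])
    T=Ro.from_euler("xyz",[np.pi,0,np.radians(yaw)])
    print("t",o["time"],"pos",np.round(o["tool_pos"],4),"rot",np.degrees(o["tool_rot"]).round(2),"F",np.round(o["contact_force"],1),"open",o["opening"],"grip",o["grip_force"])
    print("shift now axes/25mm",(R.inv().apply(g-o["tool_pos"])/.025).round(3),"after-turn axes/25mm",(T.inv().apply(g-o["tool_pos"])/.025).round(3),"turn/90deg",((R.inv()*T).as_rotvec()*2/np.pi).round(4))
E
python3 - <<'E'
from h import *
z=np.load("top0.npz");im,W=z["im"],z["W"]
for n,b,h in(("blue",(462,220,490,260),(100,130)),("yel",(438,220,458,260),(20,35)),("red",(408,220,430,260),(0,8))):
    P=probe(im,W,b,h); P=P[P[:,1]<-.1]; print(n,len(P),P.mean(0).round(4),np.percentile(P,[2,98],axis=0).round(4).tolist())
# shaft fits: high points between block tops
v,u=np.mgrid[:400,:640]; sat=im.max(2)
for n,c in(("blue",-.305),("yel",-.2457),("red",-.1865)):
    m=(W[...,0]>.53)&(W[...,0]<.65)&(abs(W[...,1]-c)<.016)&(sat<110)&(W[...,2]>.03)&(W[...,2]<.075)
    P=W[m]; f=np.polyfit(P[:,0],P[:,1],1); print(n,len(P),np.degrees(np.arctan(f[0])),np.polyval(f,[.49,.6]))
plan(np.array([.49,-.305,.13]),2.5)
E
```

```text
blue 214 [ 0.4924 -0.3058  0.0548] [[0.4724, -0.3164, 0.0485], [0.5122, -0.297, 0.0597]]
yel 242 [ 0.4926 -0.2468  0.0544] [[0.4718, -0.2587, 0.0453], [0.5137, -0.2373, 0.0594]]
red 205 [ 0.4884 -0.187   0.0546] [[0.4671, -0.1978, 0.047], [0.5088, -0.1777, 0.0595]]
blue 553 -0.39356207557174006 [-0.30901665 -0.30977224]
yel 579 0.7170388428768177 [-0.25141425 -0.25003756]
red 593 1.3479611491846617 [-0.19238942 -0.18980104]
t 0.1 pos [ 0.2253 -0.4738  0.2261] rot [-1.7992e+02 -1.0000e-02  2.5430e+01] F [-0.1 -0.5  0.1] open 0.09176859017144787 grip 0.0
shift now axes/25mm [12.459 -1.546  3.848] after-turn axes/25mm [10.871 -6.283  3.844] turn/90deg [-9.000e-04  1.000e-04  2.548e-01]
```

>>> send_rows(
  plan=[
    [[0, 0, 0], [0, 0, 0.085]],
    [[0, 0, 0], [0, 0, 0.085]],
    [[0, 0, 0], [0, 0, 0.085]],
    [[1, -0.6, 0], [0, 0, 0]],
    [[1, -0.6, 0], [0, 0, 0]],
    [[1, -0.6, 0], [0, 0, 0]],
    [[1, -0.6, 0], [0, 0, 0]],
    [[1, -0.6, 0.3], [0, 0, 0]],
    [[1, -0.6, 0.4], [0, 0, 0]],
    [[1, -0.6, 0.3], [0, 0, 0]],
  ],
  gripper=-0.11,
  force=50,
)

```text
time: 1.35
tool_pos: [0.3963, -0.3608, 0.201]
tool_rot: [-3.141, 0.001, 0.043]
contact_force: [-0.1, -0.4, -0.5]
opening: 0.0407
grip_force: 0.0
```

```bash
python3 - <<'E'
from h import *
plan(np.array([.49,-.305,.13]),2.2)
im,d,W=cloud("wrist"); cv2.imwrite("pics/w1.png",im); np.savez("w1.npz",im=im,W=W)
print(np.median(W[...,2]),W[200,320])
E
```

```text
t 1.35 pos [ 0.3963 -0.3608  0.201 ] rot [-1.7995e+02  4.0000e-02  2.4800e+00] F [-0.1 -0.4 -0.5] open 0.04071260902591835 grip 0.0
shift now axes/25mm [ 3.842 -2.067  2.839] after-turn axes/25mm [ 3.831 -2.087  2.839] turn/90deg [-0.0005  0.0004  0.0031]
0.0016011310104884153 [ 3.72950821e-01 -3.60819285e-01 -3.97256968e-05]
```

View pics/w1.png

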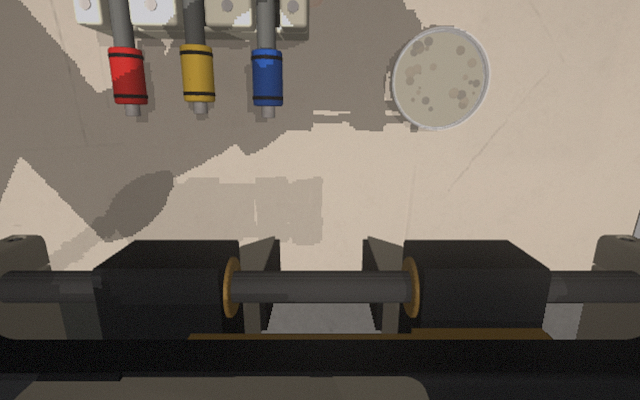

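Wrist view: the blue head is at (267,77), yellow at (198,73) and red at (127,76). I'll fit from this closer view.

```bash
python3 - <<'E'
from h import *
z=np.load("w1.npz");im,W=z["im"],z["W"]
C=[]
for n,b,h in(("blue",(240,30,295,120),(100,130)),("yel",(172,30,222,120),(15,35)),("red",(100,30,155,120),(0,8))):
    P=probe(im,W,b,h); T=P[P[:,2]>P[:,2].max()-.006]
    f=np.polyfit(T[:,0],T[:,1],1)
    lo,hi=np.percentile(P,[1,99],axis=0); C.append((lo+hi)/2)
    print(n,len(P),"range",lo.round(4),hi.round(4),"mid",((lo+hi)/2).round(4),"topline deg",np.degrees(np.arctan(f[0])).round(2),"y@.49",np.polyval(f,.49).round(4))
E
```

```text
blue 1312 range [ 0.4695 -0.3224  0.0466] [ 0.5127 -0.2996  0.0595] mid [ 0.4911 -0.311   0.053 ] topline deg 1.52 y@.49 -0.3106
yel 1555 range [ 0.4702 -0.2632  0.0443] [ 0.5138 -0.2399  0.0595] mid [ 0.492  -0.2515  0.0519] topline deg 0.69 y@.49 -0.2512
red 1630 range [ 0.4657 -0.2035  0.0439] [ 0.5092 -0.1814  0.0597] mid [ 0.4875 -0.1925  0.0518] topline deg 1.02 y@.49 -0.1919
```

>>> send_rows(
  plan=[
    [[0, 0, 0], [0, 0, 0.014]],
    [[1, -0.5, 0], [0, 0, 0]],
    [[1, -0.5, 0.4], [0, 0, 0]],
    [[1, -0.5, 0.5], [0, 0, 0]],
    [[1, -0.45, 0.5], [0, 0, 0]],
    [[0.03, 0, 1], [0, 0, 0]],
    [[0, 0, 1], [0, 0, 0]],
    [[0, 0, 1], [0, 0, 0]],
    [[0, 0, 0], [0, 0, 0]],
    [[0, 0, 0], [0, 0, 0]],
  ],
)

```text
time: 2.65
tool_pos: [0.4955, -0.3118, 0.0928]
tool_rot: [3.14, -0.001, 0.02]
contact_force: [-0.2, 0.1, 0.5]
opening: 0.0411
grip_force: 0.0
```

```bash
python3 - <<'E'
from h import *
plan(np.array([.496,-.310,.026]),1.2)
im,d,W=cloud("wrist"); cv2.imwrite("pics/w2.png",im); np.savez("w2.npz",im=im,W=W)
E
```

```text
t 2.65 pos [ 0.4955 -0.3118  0.0928] rot [ 1.7993e+02 -6.0000e-02  1.1500e+00] F [-0.2  0.1  0.5] open 0.04113258012807062 grip 0.0
shift now axes/25mm [ 0.017 -0.076  2.674] after-turn axes/25mm [ 0.02  -0.073  2.674] turn/90deg [ 0.0008 -0.0007 -0.0005]
```

View pics/w2.png

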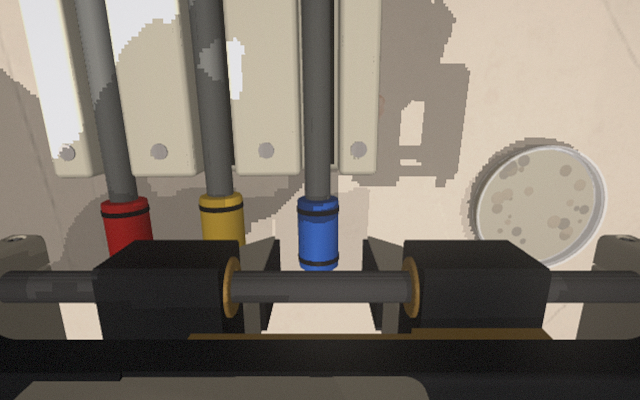

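```bash
python3 - <<'E'
from h import *
z=np.load("w2.npz");im,W=z["im"],z["W"]
P=probe(im,W,(290,190,345,275)); T=P[P[:,2]>.055]; f=np.polyfit(T[:,0],T[:,1],1)
print(np.percentile(P,[1,99],axis=0).round(4),np.degrees(np.arctan(f[0])),np.polyval(f,[.49]))
# shaft
v,u=np.mgrid[:400,:640]; m=(u>298)&(u<338)&(v<190)&(W[...,2]>.047)&(W[...,2]<.0545)&(im.max(2)<110); Q=W[m]; f=np.polyfit(Q[:,0],Q[:,1],1); print(len(Q),np.degrees(np.arctan(f[0])),np.polyval(f,[.49,.6]),np.percentile(Q,99,axis=0))
print(W[150,260],W[200,400],cal("wrist")[1].round(3), (-cal("wrist")[1].T@cal("wrist")[2]).round(3))
E
```

```text
[[ 0.4707 -0.3222  0.0499]
 [ 0.5257 -0.2986  0.1714]] 0.6252377161217304 [-0.31017971]
4994 1.5571357912678598 [-0.31011636 -0.30712614] [ 0.62042038 -0.29965418  0.05434765]
[ 0.54354316 -0.27710382  0.05900207] [ 0.50158851 -0.37188095  0.00050465] [[ 0.02  -1.     0.001]
 [-0.966 -0.019  0.259]
 [-0.258 -0.006 -0.966]] [ 0.565 -0.31   0.252]
```

>>> send_rows(
  plan=[
    [[0.02, -0.065, 0.5], [0, 0, 0]],
    [[0, 0, 0.6], [0, 0, 0]],
    [[0, 0, 0.6], [0, 0, 0]],
    [[0, 0, 0.5], [0, 0, 0]],
    [[0, 0, 0.3], [0, 0, 0]],
    [[0, 0, 0.17], [0, 0, 0]],
    [[0, 0, 0], [0, 0, 0]],
    [[0, 0, 0], [0, 0, 0]],
    [[0, 0, 0], [0, 0, 0]],
    [[0, 0, 0], [0, 0, 0]],
  ],
)

```text
time: 3.95
tool_pos: [0.496, -0.3093, 0.0253]
tool_rot: [3.141, -0.0, 0.021]
contact_force: [-0.4, -0.1, 0.9]
opening: 0.0409
grip_force: 0.0
```

>>> send_rows(
  plan=[
    [[0, 0, 0], [0, 0, 0]],
    [[0, 0, 0], [0, 0, 0]],
    [[0, 0, 0], [0, 0, 0]],
    [[0, 0, 0], [0, 0, 0]],
    [[0, 0, 0], [0, 0, 0]],
    [[0, 0, 0], [0, 0, 0]],
    [[0, 0, 0], [0, 0, 0]],
    [[0, 0, -0.1], [0, 0, 0]],
    [[0, 0, -0.2], [0, 0, 0]],
    [[0, 0, -0.2], [0, 0, 0]],
  ],
  gripper=-1,
  force=50,
)

```text
time: 5.2
tool_pos: [0.4959, -0.3092, 0.0378]
tool_rot: [3.142, -0.0, 0.021]
contact_force: [-0.8, -0.1, -1.9]
opening: 0.0248
grip_force: 50.0
```

>>> send_rows(
  plan=[
    [[0, 0, -0.3], [0, 0, 0]],
    [[0, 0, -0.4], [0, 0, 0]],
    [[0, 0, -0.5], [0, 0, 0]],
    [[0, 0, -0.6], [0, 0, 0]],
    [[0, 0, -0.6], [0, 0, 0]],
    [[0, 0, -0.6], [0, 0, 0]],
    [[0, 0, -0.5], [0, 0, 0]],
    [[0, 0, -0.4], [0, 0, 0]],
    [[0, 0, -0.2], [0, 0, 0]],
    [[0, 0, 0], [0, 0, 0]],
  ],
)

```text
time: 6.45
tool_pos: [0.4959, -0.3092, 0.1401]
tool_rot: [3.141, -0.0, 0.021]
contact_force: [-0.2, -0.0, -1.4]
opening: 0.0247
grip_force: 50.0
```

```bash
python3 - <<'E'
from h import *
plan(np.array([.47,.18,.13]),15.5)
im,d,W=cloud("wrist"); cv2.imwrite("pics/w3.png",im); np.savez("w3.npz",im=im,W=W)
E
```

```text
t 6.45 pos [ 0.4959 -0.3092  0.1401] rot [ 1.7999e+02 -1.0000e-02  1.2200e+00] F [-0.2 -0.  -1.4] open 0.02469827165051277 grip 49.99921917915344
shift now axes/25mm [ -0.622 -19.586   0.401] after-turn axes/25mm [  4.23  -19.134   0.405] turn/90deg [ 2.000e-04 -1.000e-04 -1.587e-01]
```

View pics/w3.png

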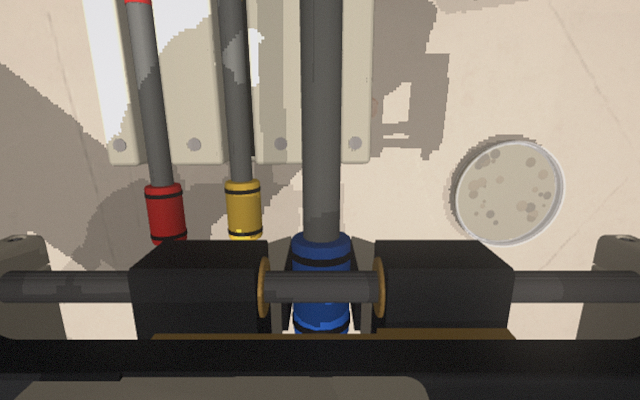

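The probe is held: blue head at (321,285), shaft running straight up the picture. Next is its tilt and position in the hand.

```bash
cat >> h.py <<'E'
def held(im,W):
    from scipy.spatial.transform import Rotation as Ro
    o=robot.observe(); R=Ro.from_euler("xyz",o["tool_rot"]); L=R.inv().apply((W-o["tool_pos"]).reshape(-1,3)).reshape(W.shape)
    v,u=np.mgrid[:400,:640]
    m=(v<230)&(u>290)&(u<352)&(im.max(2)<130)&(L[...,2]>-.05)&(L[...,2]<.04); Q=L[m]
    X,Y=[],[]
    for x in np.arange(.03,.12,.005):
        q=Q[abs(Q[:,0]-x)<.0025]
        if len(q)>20: X.append((x,(np.percentile(q[:,1],2)+np.percentile(q[:,1],98))/2,np.percentile(q[:,2],10)))
    X=np.array(X); fy=np.polyfit(X[:,0],X[:,1],1); fz=np.polyfit(X[:,0],X[:,2],1)
    hs=cv2.cvtColor(im,cv2.COLOR_BGR2HSV); b=(hs[...,0]>100)&(hs[...,0]<130)&(hs[...,1]>130)&(abs(L[...,2]+.02)<.03)&(abs(L[...,1])<.02)
    print("n",len(Q),"y(x)deg",np.degrees(np.arctan(fy[0])).round(2),"y@0,.1",np.polyval(fy,[0,.1]).round(4),"z(x) deg (+=tip down)",np.degrees(np.arctan(fz[0])).round(2),"axis z@0,.1",(np.polyval(fz,[0,.1])+.008).round(4),"head front x",np.percentile(L[b][:,0],99).round(4))
E
python3 - <<'E'
from h import *
z=np.load("w3.npz"); held(z["im"],z["W"])
E
```

```text
n 9036 y(x)deg -0.05 y@0,.1 [0.0005 0.0004] z(x) deg (+=tip down) 0.49 axis z@0,.1 [-0.0211 -0.0202] head front x 0.0179
```

>>> send_rows(
  plan=[
    [[0, -0.4, 0], [0, 0, 0]],
    [[0, -0.8, 0], [0, 0, 0]],
    [[0, -1, 0], [0, 0, 0]],
    [[-0.1, -1, 0], [0, 0, 0]],
    [[-0.1, -1, 0], [0, 0, 0]],
    [[-0.1, -1, 0], [0, 0, 0]],
    [[-0.1, -1, 0], [0, 0, 0]],
    [[-0.1, -1, 0], [0, 0, 0]],
    [[-0.1, -1, 0], [0, 0, 0]],
    [[0, -1, 0], [0, 0, 0]],
  ],
)

```text
time: 7.75
tool_pos: [0.4753, -0.0775, 0.1401]
tool_rot: [-3.142, -0.0, 0.022]
contact_force: [-0.4, 0.4, -0.9]
opening: 0.0249
grip_force: 50.0
```

>>> send_rows(
  plan=[
    [[0, -1, 0], [0, 0, 0]],
    [[0, -1, 0], [0, 0, 0]],
    [[0, -1, 0], [0, 0, 0]],
    [[0, -1, 0], [0, 0, 0]],
    [[0, -1, 0], [0, 0, 0]],
    [[0, -0.9, 0], [0, 0, 0]],
    [[0, -0.7, 0], [0, 0, -0.04]],
    [[0, -0.5, 0], [0, 0, -0.04]],
    [[0, -0.3, 0], [0, 0, -0.04]],
    [[0, 0, 0], [0, 0, -0.04]],
  ],
)

```text
time: 9.0
tool_pos: [0.4701, 0.106, 0.1399]
tool_rot: [3.141, 0.0, 0.278]
contact_force: [0.0, 0.5, -2.4]
opening: 0.0248
grip_force: 50.0
```

```bash
python3 - <<'E'
from h import *
plan(np.array([.4785,.1829,.14]),15.5)
im,d,W=cloud("wrist"); cv2.imwrite("pics/w4.png",im); np.savez("w4.npz",im=im,W=W)
E
```

```text
t 9.0 pos [0.4701 0.106  0.1399] rot [1.7999e+02 1.0000e-02 1.5920e+01] F [ 0.   0.5 -2.4] open 0.02477459843930204 grip 49.9996018409729
shift now axes/25mm [ 1.168 -2.867 -0.004] after-turn axes/25mm [ 1.147 -2.876 -0.003] turn/90deg [0.0001 0.0001 0.0046]
```

View pics/w4.png

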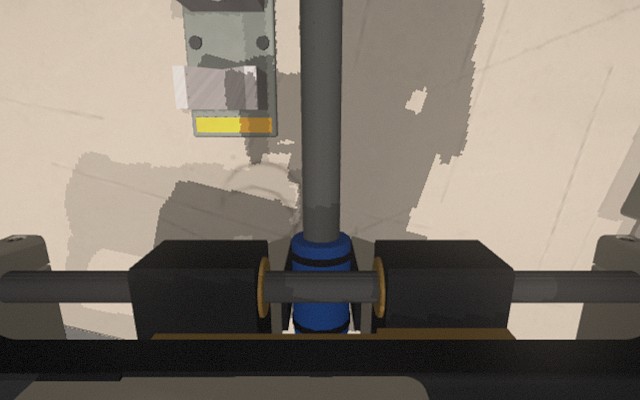

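Cradle seen by the wrist camera: stripe at (235,125), near V-block at (215,88), edges parallel to the probe. I'll measure it here.

```bash
cat >> h.py <<'E'
def cradle(im,W,box):
    v,u=np.mgrid[:400,:640]; B=(u>=box[0])&(u<=box[2])&(v>=box[1])&(v<=box[3])
    th=np.radians(15.5); c=np.array([.568,.2077]); D=W[...,:2]-c
    X=D@[np.cos(th),np.sin(th)]; Y=D@[-np.sin(th),np.cos(th)]; Z=W[...,2]
    hs=cv2.cvtColor(im,cv2.COLOR_BGR2HSV)
    s=B&(hs[...,0]>15)&(hs[...,0]<35)&(hs[...,1]>130)&(Z<.02); P=np.stack([X[s],Y[s]],1)*1000
    print("stripe",s.sum(),cv2.minAreaRect(P.astype(np.float32)))
    for lo,hi in((-.056,-.016),(.016,.056)):
        k=B&(X>lo)&(X<hi)&(abs(Y)<.035)&(Z>.028)&(Z<.065)
        if k.sum()<50: continue
        P=np.stack([X[k],Y[k]],1)*1000; print("vblock",k.sum(),"x",np.percentile(P[:,0],[2,98]).round(1),"y",np.percentile(P[:,1],[2,98]).round(1),"z",np.percentile(Z[k],[2,98]).round(4))
        y,zz=Y[k],Z[k]
        a=(y>.003)&(y<.017); b=(y<-.003)&(y>-.017)
        if a.sum()>20 and b.sum()>20:
            fa=np.polyfit(y[a],zz[a],1); fb=np.polyfit(y[b],zz[b],1); yy=(fb[1]-fa[1])/(fa[0]-fb[0]); print(" groove slopes",fa[0].round(2),fb[0].round(2),"bottom y mm",(yy*1000).round(2),"z",np.polyval(fa,yy).round(4))
E
python3 - <<'E'
from h import *
z=np.load("w4.npz"); cradle(z["im"],z["W"],(150,0,290,145))
z=np.load("top0.npz"); cradle(z["im"],z["W"],(205,165,270,245))
E
```

```text
stripe 1069 ((-62.84897232055664, 0.202239990234375), (61.85674285888672, 11.817792892456055), 89.34349060058594)
vblock 3747 x [-50.1 -23.2] y [-27.6  27.3] z [0.0342 0.0554]
 groove slopes 1.01 -0.99 bottom y mm 0.55 z 0.0343
vblock 294 x [21.  21.8] y [-27.1  27.5] z [0.0282 0.0362]
 groove slopes -0.03 0.01 bottom y mm -2.79 z 0.0325
stripe 143 ((-61.746543884277344, 0.8638992309570312), (60.64073944091797, 11.510347366333008), 89.923583984375)
vblock 391 x [-49.3 -21.9] y [-28.6  26.3] z [0.0304 0.0555]
 groove slopes 0.88 -0.98 bottom y mm -1.11 z 0.0336
vblock 396 x [22.5 49.9] y [-28.4  26.3] z [0.0302 0.0556]
 groove slopes 0.87 -0.87 bottom y mm -0.56 z 0.034
```

>>> send_rows(
  plan=[
    [[0.2, -0.5, 0], [0, 0, 0.005]],
    [[0.3, -0.8, 0], [0, 0, 0]],
    [[0.3, -0.8, 0], [0, 0, 0]],
    [[0.24, -0.55, 0], [0, 0, 0]],
    [[0.1, -0.22, 0.2], [0, 0, 0]],
    [[0, 0, 0.6], [0, 0, 0]],
    [[0, 0, 0.7], [0, 0, 0]],
    [[0, 0, 0.5], [0, 0, 0]],
    [[0, 0, 0.2], [0, 0, 0]],
    [[0, 0, 0], [0, 0, 0]],
  ],
)

```text
time: 10.3
tool_pos: [0.4789, 0.1818, 0.0847]
tool_rot: [3.141, 0.001, 0.264]
contact_force: [-0.2, 0.7, -1.2]
opening: 0.0249
grip_force: 50.0
```

```bash
python3 - <<'E'
from h import *
plan(np.array([.4785,.1829,.0255]),15.5)
im,d,W=cloud("wrist"); cv2.imwrite("pics/w5.png",im); held(im,W); cradle(im,W,(200,0,440,235))
E
```

```text
t 10.3 pos [0.4789 0.1818 0.0847] rot [1.7999e+02 3.0000e-02 1.5150e+01] F [-0.2  0.7 -1.2] open 0.024928529908251108 grip 49.99943017959595
shift now axes/25mm [-0.004 -0.048  2.366] after-turn axes/25mm [-0.005 -0.048  2.366] turn/90deg [ 0.0001  0.0004 -0.0039]
n 10450 y(x)deg 0.05 y@0,.1 [-0.      0.0001] z(x) deg (+=tip down) 14.64 axis z@0,.1 [-0.0344 -0.0082] head front x 0.0179
stripe 864 ((-63.1734504699707, 0.1532917022705078), (12.18883991241455, 61.961456298828125), 0.30151528120040894)
vblock 3300 x [-50.2 -23.3] y [-27.   27.7] z [0.0445 0.0554]
 groove slopes 0.99 -1.0 bottom y mm 0.35 z 0.0345
vblock 2100 x [21.  30.9] y [-26.9  27.8] z [0.0299 0.0554]
 groove slopes 0.72 -0.35 bottom y mm 6.16 z 0.0397
```

View pics/w5.png

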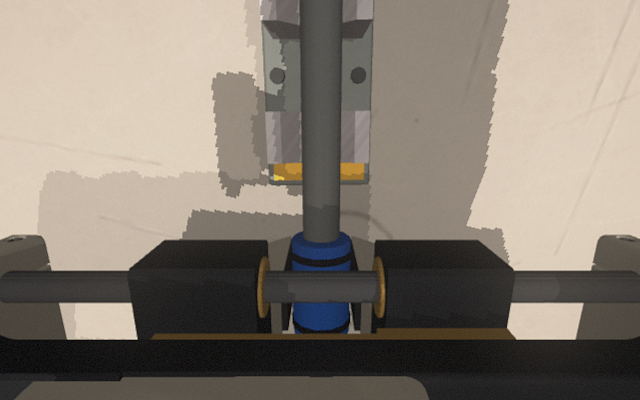

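>>> send_rows(
  plan=[
    [[-0.02, -0.04, 0.2], [0, 0, -0.002]],
    [[0, 0, 0.4], [0, 0, 0]],
    [[0, 0, 0.4], [0, 0, 0]],
    [[0, 0, 0.4], [0, 0, 0]],
    [[0, 0, 0.3], [0, 0, 0]],
    [[0, 0, 0.2], [0, 0, 0]],
    [[0, 0, 0.15], [0, 0, 0]],
    [[0, 0, 0.1], [0, 0, 0]],
    [[0, 0, 0.05], [0, 0, 0]],
    [[0, 0, 0], [0, 0, 0]],
  ],
)

```text
time: 11.6
tool_pos: [0.4783, 0.1828, 0.03]
tool_rot: [3.141, -0.0, 0.268]
contact_force: [-0.4, 0.6, -0.1]
opening: 0.0251
grip_force: 50.0
```

>>> send_rows(
  plan=[
    [[0, 0, 0.04], [0, 0, 0]],
    [[0, 0, 0.03], [0, 0, 0]],
    [[0, 0, 0.02], [0, 0, 0]],
    [[0, 0, 0.02], [0, 0, 0]],
    [[0, 0, 0.02], [0, 0, 0]],
    [[0, 0, 0], [0, 0, 0]],
    [[0, 0, 0], [0, 0, 0]],
    [[0, 0, 0], [0, 0, 0]],
    [[0, 0, 0], [0, 0, 0]],
    [[0, 0, 0], [0, 0, 0]],
  ],
)

```text
time: 12.85
tool_pos: [0.4782, 0.1828, 0.0267]
tool_rot: [3.142, 0.0, 0.268]
contact_force: [-1.6, -0.8, -0.7]
opening: 0.0247
grip_force: 50.0
```

>>> send_rows(
  plan=[
    [[0, 0, 0.02], [0, 0, 0]],
    [[0, 0, 0], [0, 0, 0]],
    [[0, 0, 0.02], [0, 0, 0]],
    [[0, 0, 0], [0, 0, 0]],
    [[0, 0, 0.01], [0, 0, 0]],
    [[0, 0, 0], [0, 0, 0]],
    [[0, 0, 0], [0, 0, 0]],
    [[0, 0, 0], [0, 0, 0]],
    [[0, 0, 0], [0, 0, 0]],
    [[0, 0, 0], [0, 0, 0]],
  ],
)

```text
time: 14.1
tool_pos: [0.4783, 0.1828, 0.0254]
tool_rot: [3.141, -0.0, 0.268]
contact_force: [0.4, 0.3, -0.3]
opening: 0.0247
grip_force: 50.0
```

```bash
python3 - <<'E'
from h import *
plan(np.array([.4785,.1829,.0253]),15.5)
im,d,W=cloud("side"); cv2.imwrite("pics/s6.png",cv2.resize(im[190:290,200:340],None,fx=5,fy=5,interpolation=cv2.INTER_CUBIC))
E
```

```text
t 14.1 pos [0.4783 0.1828 0.0254] rot [179.99  -0.    15.35] F [ 0.4  0.3 -0.3] open 0.02471743775204336 grip 49.9998414516449
shift now axes/25mm [0.009 0.    0.006] after-turn axes/25mm [0.009 0.    0.006] turn/90deg [ 0.0001 -0.     -0.0017]
```

View pics/s6.png

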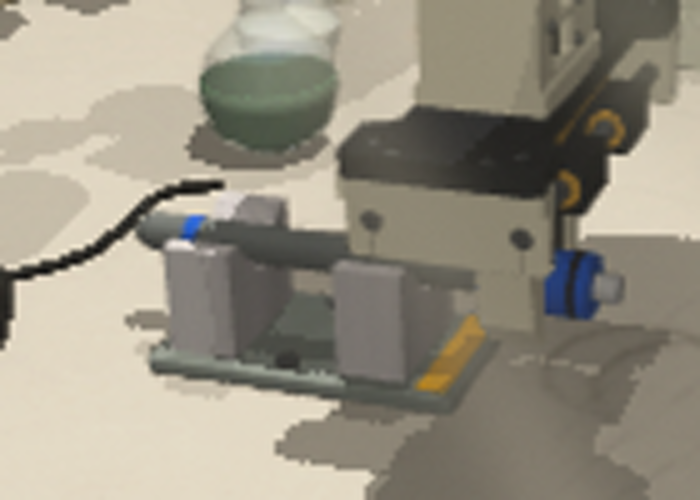

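Side crop: the shaft lies in both V-grooves (far block about (200,230), near block about (370,260)) and the head is past the stripe. I'll feel for contact in small steps.

>>> send_rows(
  plan=[
    [[0, 0, 0.01], [0, 0, 0]],
    [[0, 0, 0], [0, 0, 0]],
    [[0, 0, 0.01], [0, 0, 0]],
    [[0, 0, 0], [0, 0, 0]],
    [[0, 0, 0.01], [0, 0, 0]],
    [[0, 0, 0], [0, 0, 0]],
    [[0, 0, 0], [0, 0, 0]],
    [[0, 0, 0], [0, 0, 0]],
    [[0, 0, 0], [0, 0, 0]],
    [[0, 0, 0], [0, 0, 0]],
  ],
)

```text
time: 15.4
tool_pos: [0.4783, 0.1829, 0.0247]
tool_rot: [3.142, -0.0, 0.268]
contact_force: [-0.9, 0.8, 1.9]
opening: 0.0249
grip_force: 50.0
```

>>> send_rows(
  plan=[
    [[0, 0, 0], [0, 0, 0]],
    [[0, 0, 0], [0, 0, 0]],
    [[0, 0, 0], [0, 0, 0]],
    [[0, 0, 0], [0, 0, 0]],
    [[0, 0, 0], [0, 0, 0]],
    [[0, 0, 0], [0, 0, 0]],
    [[0, 0, 0], [0, 0, 0]],
    [[0, 0, 0], [0, 0, 0]],
    [[0, 0, 0], [0, 0, 0]],
    [[0, 0, 0], [0, 0, 0]],
  ],
  gripper=0,
  force=5,
)

```text
time: 16.65
tool_pos: [0.4782, 0.1829, 0.0247]
tool_rot: [3.142, 0.0, 0.268]
contact_force: [-0.1, 0.2, -0.1]
opening: 0.0458
grip_force: 0.0
```

>>> send_rows(
  plan=[
    [[0, 0, -0.2], [0, 0, 0]],
    [[0, 0, -0.4], [0, 0, 0]],
    [[0, 0, -0.6], [0, 0, 0]],
    [[0, 0, -0.8], [0, 0, 0]],
    [[0, 0, -0.8], [0, 0, 0]],
    [[0, 0, -0.8], [0, 0, 0]],
    [[0, 0, -0.8], [0, 0, 0]],
    [[0, 0, -0.5], [0, 0, 0]],
    [[0, 0, -0.2], [0, 0, 0]],
    [[0, 0, 0], [0, 0, 0]],
  ],
)

```text
time: 17.9
tool_pos: [0.4782, 0.1828, 0.1522]
tool_rot: [3.141, -0.0, 0.268]
contact_force: [-0.0, 1.0, 0.2]
opening: 0.0456
grip_force: 0.0
```

```bash
python3 - <<'E'
from h import *
plan(np.array([.4785,.1829,.0253]),15.5)
im,d,W=cloud("wrist"); cv2.imwrite("pics/w7.png",im)
th=np.radians(15.5); P=probe(im,W,(250,100,400,330)); P=P[P[:,2]<.08]; D=P[:,:2]-[.568,.2077]
X=D@[np.cos(th),np.sin(th)];Y=D@[-np.sin(th),np.cos(th)]
print("head x",np.percentile(X,[1,99]).round(4),"y",np.percentile(Y,[1,99]).round(4),"top z",np.percentile(P[:,2],98))
cradle(im,W,(200,0,440,300))
E
```

```text
t 17.9 pos [0.4782 0.1828 0.1522] rot [179.99  -0.    15.35] F [-0.   1.   0.2] open 0.0455704760288969 grip 0.0
shift now axes/25mm [ 0.013 -0.     5.078] after-turn axes/25mm [0.013 0.    5.078] turn/90deg [ 0.0001 -0.     -0.0017]
head x [-0.119  -0.0763] y [-0.0112  0.0112] top z 0.05917886959024296
stripe 674 ((-62.887325286865234, 0.22583389282226562), (61.24309539794922, 11.82361888885498), 89.67108154296875)
vblock 3261 x [-53.3 -18.5] y [-26.3  27.2] z [0.0429 0.0553]
 groove slopes -0.31 0.13 bottom y mm 4.18 z 0.0503
vblock 4145 x [18.3 48.4] y [-26.3  27.6] z [0.0342 0.0554]
 groove slopes -0.39 0.14 bottom y mm 5.05 z 0.0498
```

View pics/w7.png

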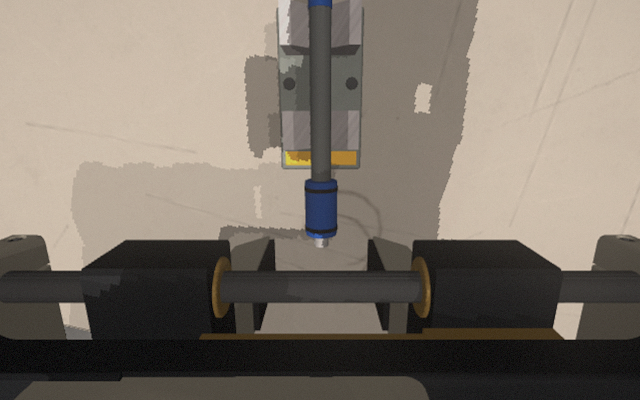

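The probe is seated and released: the head at (321,208) sticks out past the stripe, its centre at x = -97.6 mm, y = 0, with its top at 59 mm.

```bash
python3 -c "
from cell import robot
print(robot.hand_in())"
```

```text
the job is handed in; nothing more can be done
None
```

The blue-headed probe is lying in the cradle, centred to within about 1 mm with its head free past the yellow stripe; the gripper has let go, the other two probes were not moved, and the job was handed in at about 18 s.

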